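# Draw two cartons from the gravity hopper and build up the column

## Task

Make up the sowing order: draw two cartons from the outlet at the bottom of the grey gravity hopper, one after the other (oldest stock comes out at the bottom), and stack them squarely on the carton that stands by itself on the bench, so that three stand in one straight upright column, all turned the same way with their sides flush. Have the first carton standing on the column before you draw the second; leave the other two in the hopper, and do not shift the column's bottom carton or disturb anything else on the bench.

Things in the scene. Friction and masses are not known exactly. Their poses are not given: they have to be found in the camera images.
- hopper: grey smooth sheet-metal gravity hopper fixed to the bench: foot plate 150x100x4 mm, open-topped shaft 66 mm wide outside, 182 mm high. Origin on the bench under the shaft's middle; -x is the outlet side, facing the middle of the bench, to the robot's left; z up. Four cartons lie stacked in the shaft, length along x, 2 mm play; the lowest can be slid out to -x only, then the rest drop 36 mm and the next lies in its place. Sliding takes 2 to 5 N
- hopper_floor (a point): on the hopper's floor (24 mm above the bench) at the outlet-side end face of the lowest carton, 46 mm to -x of the hopper's middle; axes as the hopper's. From here to 30 mm to +x the carton's two long sides, 56 mm apart, are bare for the fingers. A carton drawn out by 40 mm stays level here and may be let go and gripped again nearer its middle
- hopper_tongue (a point): outer end of the flat floor tongue on which cartons slide out, 24 mm above the bench, 97 mm to -x of the hopper's middle. The tongue is 40 mm wide, narrower than a carton, so fingertips pass down beside it; below is only the 4 mm foot plate (forward to 67 mm from the middle)
- hopper_lip (a point): middle of the lower edge of the shaft's front plate, 41 mm above the hopper floor, outer face 51 mm to -x of the hopper's middle. The plate is 40 mm wide here and 66 mm from 60 mm above the floor up to the top; ahead of the notch's rear edge (5 mm to -x of the middle) the side walls start 58 mm above the floor. The plate stands over the grip, so the gripper must lean back about 40 degrees toward the outlet side
- carton_1: the lowest carton in the hopper at the start, first to be drawn: a plain closed brown cardboard carton, 92 (x) by 56 (y) by 36 (z) mm, stiff, 0.08 to 0.17 kg, loose; origin at the centre of its underside, x along its length, z up
- carton_2: the second carton from below in the hopper, second to be drawn: a plain closed brown cardboard carton, 92 (x) by 56 (y) by 36 (z) mm, stiff, 0.08 to 0.17 kg, loose; origin at the centre of its underside, x along its length, z up
- carton_3: the third carton from below in the hopper, stays there: a plain closed brown cardboard carton, 92 (x) by 56 (y) by 36 (z) mm, stiff, 0.08 to 0.17 kg, loose; origin at the centre of its underside, x along its length, z up
- carton_4: the top carton in the hopper, stays there: a plain closed brown cardboard carton, 92 (x) by 56 (y) by 36 (z) mm, stiff, 0.08 to 0.17 kg, loose; origin at the centre of its underside, x along its length, z up
- column_carton: the carton that stands by itself on the bench to the left of the hopper, its length roughly along the robot's y, bottom of the column: a plain closed brown cardboard carton, 92 (x) by 56 (y) by 36 (z) mm, stiff, 0.08 to 0.17 kg, loose; origin at the centre of its underside, x along its length, z up
- seed_jar_1: bystander: round glass seed jar with a screw lid, 52 mm wide, 69 mm high, left of the column; origin at the centre of its underside
- seed_jar_2: bystander: the other seed jar, same size, also left of the column; origin at the centre of its underside
- small_pot: bystander: small black nursery pot with soil, 68 mm wide, 58 mm high, on the robot's side of the hopper; origin at the centre of its underside
- climate_meter: bystander: small white room climate meter, 42 x 62 x 58 mm, at the back edge in the middle; origin at its underside
- tape_roll: bystander: roll of masking tape lying flat, 104 mm wide, 25 mm high, between hopper and column on the robot's side; origin at the centre of its underside

How it is judged:
On the way:
1. the lowest carton has been drawn from the hopper and stands squarely on the column's bottom carton, and the next carton has dropped to the hopper's floor (horizontal distance between carton_1 and column_carton below 0.01 m and z of carton_1 in the frame of column_carton between 0.032 and 0.04 m and angle between the x axis of carton_1 and the x axis of column_carton, either way round below 0.14 rad and angle between each of carton_1, column_carton's own z axis and vertical below 0.06 rad and linear speed of carton_1 below 0.02 m/s and distance of column_carton from where it was at the start of the episode below 0.025 m and height (world z) of column_carton below 0.006 m and horizontal distance between carton_2 and hopper below 0.015 m and z of carton_2 in the frame of hopper between 0.016 and 0.032 m), for 0.2 s.
At the end, for the whole second after the job is handed in: carton_1 on column_carton, carton_2 on carton_1, each within 10 mm of centre over the one below, turned with it within 8 degrees (either way round), flat and level; column_carton within 25 mm of its start; carton_3 on the hopper floor, carton_4 on it; all at rest (distance of column_carton from where it was at the start of the episode below 0.025 m and angle between each of column_carton, carton_1, carton_2's own z axis and vertical below 0.06 rad and height (world z) of column_carton below 0.006 m and horizontal distance between carton_1 and column_carton below 0.01 m and z of carton_1 in the frame of column_carton between 0.032 and 0.04 m and angle between the x axis of carton_1 and the x axis of column_carton, either way round below 0.14 rad and horizontal distance between carton_2 and carton_1 below 0.01 m and z of carton_2 in the frame of carton_1 between 0.032 and 0.04 m and angle between the x axis of carton_2 and the x axis of carton_1, either way round below 0.14 rad and horizontal distance between each of carton_3, carton_4 and hopper below 0.015 m and z of carton_3 in the frame of hopper between 0.016 and 0.032 m and z of carton_4 in the frame of hopper between 0.052 and 0.068 m and linear speed of each of carton_1, carton_2, carton_3, carton_4, column_carton below 0.02 m/s); the robot touches nothing.
It fails at once if carton_3 or carton_4 leaves the hopper (horizontal distance between any of carton_3, carton_4 and hopper above 0.04 m or z of carton_4 in the frame of hopper above 0.172 m).
It fails at once if the column's bottom carton is shifted by more than 25 mm (distance of column_carton from where it was at the start of the episode above 0.025 m).
It fails at once if a bystander (jar, pot, climate meter, tape roll) is moved by more than 25 mm (distance of any of seed_jar_1, seed_jar_2, small_pot, climate_meter, tape_roll from where it was at the start of the episode above 0.025 m).
It also fails if it takes over 72 s, if anything falls off the work surface, if the arm or the gripper's body presses on something with over 40 N, if the wrist force passes 120 N, or if a joint passes its speed limit or range.

## Robot

A 6-joint arm with a two-finger parallel gripper is mounted at the origin on the work surface; the furniture and walls round the work are solid. World frame = base frame: x ahead of the robot, y to its left, z up, the work surface at z = 0. Lengths are in m, angles in rad, forces in N, time in s.
With the tool pointing down it reaches from about 0.35 to 0.85 m from the base axis. Payload 8.1 kg.
Tool frame: the origin (TCP) lies at the very end of the fingers, on their centre line; the grasp point (between the pads) lies 19 mm behind it; z points along the fingers, y is the line along which they close (so a half turn about z gives the same grasp; the last joint's range is limited). The gripper opens to 93 mm and grips with 3 to 60 N. Pads are 15 mm wide; open, the fingers measure 128 mm over their backs; the gripper's body (75 mm by 188 mm) begins 65 mm behind the grasp point.
Start: joints at [1.065, 0.13, 1.488, -0, 1.523, -0.085], TCP at [0.245, 0.548, 0.19] pointing down, gripper open.
Joint ranges: [-2.96, 2.96], [-0.89, 2.26], [0.02, 2.5], [-1.34, 4.48], [0, 2.73], [-2.66, 2.66]. Speed limits (rad/s): [2.39, 2.39, 2.79, 3.14, 3.14, 3.14].

## Interface

Orientations are given as a rotation vector (axis times angle).
In Python, from plant import robot gives the robot as it stands. The module is installed in compiled form; this text tells all that it offers.
- The arm moves only by the tool play_rows, never from a script. Its argument "increments" is text: rows parted by semicolons, each of 5 numbers parted by spaces: the shift along the tool's x, y, z in mm, then the turn about the tool's z in degrees, then the closure, from -1 (fully open) to 1 (shut). In form: dx dy dz yaw claw; .... A call has 1 to 20 rows; each row is the pose to reach, as a shift and turn from the pose commanded when the call began, along the tool's axes at that moment; what a row does not reach only later rows make up. A row lasts 1/10 s, in which the tool goes at most 50 mm and 8.59 degrees, less where a joint would pass 70% of its speed; a pose out of reach is approached as far as the arm can. A call with a gripper value outside its range is refused whole. The fingers move at their own pace and stop on an object; "force" is the grip in N (left out, the last holds). Time passes only in rows, so rows that repeat a pose let the fingers close. It gives the time, the measured TCP pose, the force, the opening and the grip force at its end, in the units of the state.
- robot.read_state(): the state, without advancing time (a new reading comes with each control period).
- robot.read_camera(name): name is "side" or "top" or "wrist"; returns the picture (480x640x3 uint8, blue, green, red); there is no depth.
- robot.calibration(name): a dict with "vertical_fov" (degrees; the focal length in pixels is half the picture's height over the tangent of half this angle, whatever the lens; pixels are square), "cx", "cy" (the principal point, pixels), "D" ([k1, k2, p1, p2, k3] as OpenCV has them; the pictures are not rectified), "rvec" (rotation vector, rad) and "tvec" (3), from world to camera coordinates, as OpenCV has them. Camera axes: x right, y down, z forward; pixel columns grow to the right and rows downward; lengths in m; the calibration is good to about 2 mm. A picture is of the moment at which its call begins: read the wrist's pose just before it. calibration takes no time and is no camera call; for the wrist camera it gives the pose at the moment of the call.
- robot.close_job(): hands the job in; it is judged then, once.
Trained networks look in the newest picture that a camera, given by its name, has taken for a name from the list of things; names that differ only in an ending like _2 or _b are one class to them, and where a whole thing is asked for, a point or a joint stands for the part that bears it (a point fixed in the world has none). Each returns a list of dicts, best first, with "conf" (0 to 1); they miss things now and then, are a little off and sometimes report something else, mostly with a low value. They report only what shows in the picture. A call takes as long as a camera call.
- robot.recognise(camera, query): "centre" ([x, y, z] in m, in world coordinates, good to about 4 mm: the middle of the surface that is visible of it).
- robot.regions_of(camera, query): "pixels" (480x640 bool, what is visible of it).
- robot.landmark_of(camera, query): "centre" ([x, y, z] in m, in world coordinates, good to about 4 mm: a listed point, or the origin of a listed thing).
The state is a dict: "t": time; "q": joint angles; "dq": joint speeds; "joint_torque": joint torques, N m; "tool_pos": TCP position; "orientation": TCP orientation; "force": force on the tool from outside, world axes, zero at the start; "wrist_torque": the same for the moment, N m; "opening": finger opening in m; "gripper_force": force on a finger pad.
Only numpy, scipy, OpenCV 4.12 (cv2) and the standard library are available. Lean on these libraries where they do the work, as an engineer would, in place of code of your own. Each camera call takes 0.05 s, during which the arm holds its last target. There are 200 camera calls.

## Working session

There is one attempt and no reset: what is moved stays moved. The work goes in short steps, Python scripts to look and compute and a tool call to move; the robot and the scene stay as the last step left them, time stands still between calls to the robot, and variables do not carry over. Pictures are saved under pics/ and viewed, at most 10 in all, crops included, and the job is handed in when it is done.

Besides the shell and the picture viewer there is one more tool, called after "Call:" in YAML: its name, and indented under it one key for each argument. play_rows: Moves the arm, as the interface text tells. Its arguments: {"type":"object","properties":{"increments":{"type":"string"},"force":{"type":"number"}},"required":["increments"]}

```bash
mkdir -p pics
cat > h.py <<'E'
from plant import robot
import numpy as np, cv2
from scipy.spatial.transform import Rotation as R
np.set_printoptions(precision=4,suppress=True)
def st():
    s=robot.read_state(); M=R.from_rotvec(s['orientation']).as_matrix()
    print('t',s['t'],'q',np.array(s['q']),'tcp',np.array(s['tool_pos']),'open',s['opening'],'F',np.array(s['force']),'g',s['gripper_force']);print(M); return s,M
def shot(c,f):
    im=robot.read_camera(c); cv2.imwrite('pics/'+f,im); return im
E
python3 - <<'E'
from h import *
st()
a=shot('top','top0.png'); b=shot('side','side0.png')
for c in ['top','side']:
    k=robot.calibration(c); print(c,k['vertical_fov'],k['rvec'],k['tvec'])
for c in ['top','side']:
  for q in ['hopper','hopper_floor','hopper_tongue','hopper_lip','column_carton','tape_roll','small_pot','climate_meter','seed_jar_1']:
    print(c,q,[(np.array(d['centre']),round(d['conf'],2)) for d in robot.landmark_of(c,q)][:5])
E
```

```text
t 0.0 q [ 1.0646  0.1312  1.4893  0.      1.523  -0.0854] tcp [0.2448 0.5471 0.1888] open 0.0927021552990617 F [-0.5197  0.4555  0.0423] g 0.0
[[-0.9128  0.4084 -0.0009]
 [ 0.4084  0.9128 -0.0016]
 [ 0.0002 -0.0018 -1.    ]]
top 44.47162031723401 [ 2.1225 -2.1163  0.1662] [-0.0058  0.4162  1.1228]
side 42.79847914868277 [ 0.0858 -2.6315  1.6933] [0.4145 0.1341 1.4841]
top hopper [(array([ 0.4719, -0.3331,  0.0013]), 0.97), (array([ 0.4652,  0.2898, -0.0002]), 0.41)]
top hopper_floor [(array([ 0.4707, -0.2827,  0.0244]), 0.92)]
top hopper_tongue [(array([ 0.4741, -0.2299,  0.0242]), 0.83), (array([ 0.4726, -0.2768,  0.0625]), 0.34)]
top hopper_lip [(array([ 0.4695, -0.2788,  0.0644]), 0.85), (array([ 0.4037, -0.0666, -0.0057]), 0.21)]
top column_carton [(array([ 0.4615,  0.1436, -0.0007]), 0.79), (array([ 0.4662, -0.2836,  0.0263]), 0.58)]
top tape_roll [(array([ 0.4034, -0.07  , -0.0035]), 0.83), (array([ 0.4607,  0.1438, -0.0014]), 0.44)]
top small_pot [(array([ 0.3314, -0.3045, -0.0012]), 0.8)]
top climate_meter [(array([ 0.5134, -0.0248, -0.0007]), 0.86)]
top seed_jar_1 [(array([ 0.4044,  0.3076, -0.0028]), 0.63)]
side hopper [(array([ 0.4649, -0.3309, -0.0031]), 0.91)]
side hopper_floor [(array([ 0.4728, -0.2832,  0.0234]), 0.68), (array([ 0.4714, -0.3282,  0.132 ]), 0.6)]
side hopper_tongue [(array([ 0.4746, -0.2319,  0.0228]), 0.67)]
side hopper_lip [(array([ 0.472 , -0.2816,  0.0628]), 0.78)]
side column_carton [(array([ 0.4717, -0.329 ,  0.1321]), 0.74), (array([ 0.4587,  0.142 , -0.0016]), 0.68)]
side tape_roll [(array([ 0.3988, -0.0709, -0.0025]), 0.94), (array([ 0.3283, -0.3046, -0.0005]), 0.61)]
side small_pot [(array([ 0.3307, -0.3042,  0.0026]), 0.85)]
side climate_meter [(array([ 0.512 , -0.0168,  0.0012]), 0.62), (array([ 0.4703, -0.2809,  0.0659]), 0.45)]
side seed_jar_1 [(array([0.4579, 0.2862, 0.0038]), 0.83), (array([0.4023, 0.3   , 0.0003]), 0.61)]
```

View pics/top0.png

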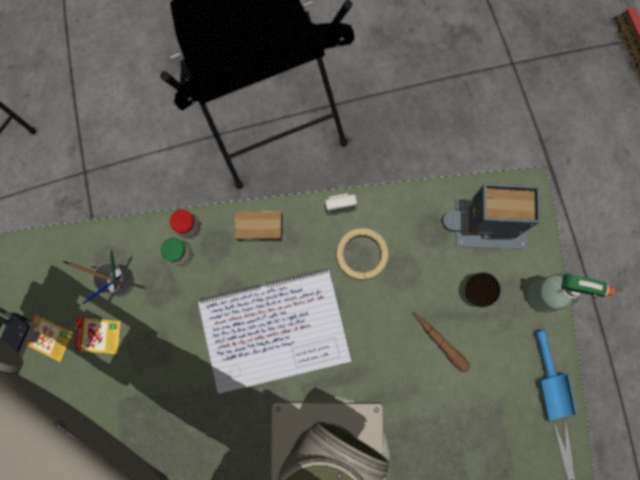

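View pics/side0.png

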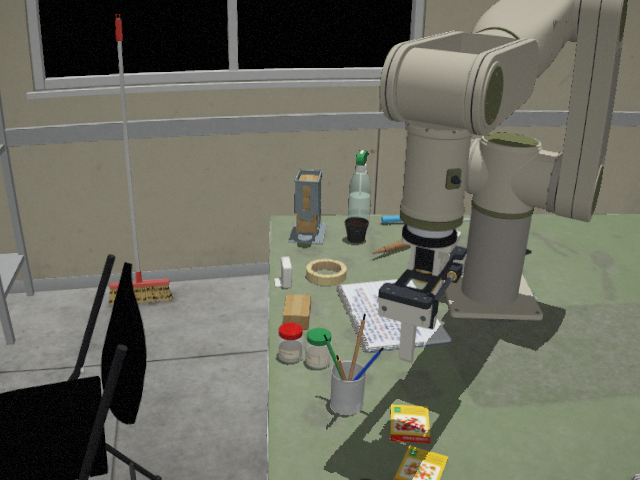

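Call:
play_rows:
  increments: "0 50 -50 0 -1;0 100 -100 0 -1;0 150 -150 0 -1;0 200 -150 0 -1;0 250 -150 0 -1;0 300 -150 0 -1;0 350 -150 0 -1;0 400 -150 0 -1;0 450 -150 0 -1;0 500 -150 0 -1;0 500 -150 0 -1;0 500 -150 0 -1"

```text
t: 2.2
tool_pos: [0.3563, 0.7959, 0.2765]
orientation: [0.653, 3.06, 0.08]
force: [-0.1, 0.1, 0.6]
opening: 0.0929
gripper_force: 0.0
```

```bash
python3 -c "
from h import *
st()"
```

```text
t 2.2 q [ 1.0898  1.0857  0.0224  0.0031  1.9812 -0.059 ] tcp [0.3563 0.7959 0.2765] open 0.09294171135561179 F [-0.1049  0.1002  0.5674] g 0.0
[[-0.9128  0.4079  0.0217]
 [ 0.4084  0.9115  0.0477]
 [-0.0003  0.0524 -0.9986]]
```

Call:
play_rows:
  increments: "0 -50 0 0 -1;0 -100 0 0 -1;0 -150 0 0 -1"

```text
t: 2.5
tool_pos: [0.3325, 0.7406, 0.2794]
orientation: [0.653, 3.059, 0.085]
force: [-0.4, 0.9, 1.1]
opening: 0.0928
gripper_force: 0.0
```

```bash
python3 -c "
from h import *
st()"
```

```text
t 2.5 q [ 1.0842  0.6978  0.6104  0.0032  1.7779 -0.0651] tcp [0.3325 0.7406 0.2794] open 0.09283731754905582 F [-0.3602  0.9419  1.1175] g 0.0
[[-0.9128  0.4078  0.0232]
 [ 0.4085  0.9114  0.0505]
 [-0.0005  0.0555 -0.9985]]
```

Run:
```python
from h import *
D=[([.1312,1.4893,1.523],.5994,.1888),([1.0857,.0224,1.9812],np.hypot(.3563,.7959),.2765),([.6978,.6104,1.7779],np.hypot(.3325,.7406),.2794)]
A=[];b=[]
for q,r,z in D:
    a,s,t=q[0],q[0]+q[1],sum(q)
    A+=[[1,0,np.sin(a),np.sin(s),np.cos(s),np.sin(t)],[0,1,np.cos(a),np.cos(s),-np.sin(s),np.cos(t)]];b+=[r,z]
x,_,rk,sv=np.linalg.lstsq(np.array(A),np.array(b),rcond=None);print('a1 h L2 L3 e Lt',x,sv)
k=robot.calibration('side');Rm=cv2.Rodrigues(np.array(k['rvec']))[0];C=-Rm.T@np.array(k['tvec']);print('cam',C)
f=240/np.tan(np.radians(k['vertical_fov']/2))
def ray(u,v): return Rm.T@np.array([(u-k['cx'])/f,(v-k['cy'])/f,1])
for px,z in [((200,275),-.75),((20,300),-.75),((200,275),-.9),((272,216),0),((635,216),0)]:
    d=ray(*px);print(px,C+d*(z-C[2])/d[2])
# room picture at y wall: height of window sill
k=robot.calibration('top');print('wristcal',robot.calibration('wrist')['tvec'])
```

```text
a1 h L2 L3 e Lt [0.0037 0.3192 0.3678 0.5521 0.0619 0.4058] [3.2927 2.5576 0.7373 0.2661 0.048  0.01  ]
cam [0.3613 1.3153 0.7291]
(200, 275) [ 1.0922 -1.4464 -0.75  ]
(20, 300) [ 1.8733 -1.1211 -0.75  ]
(200, 275) [ 1.1664 -1.7265 -0.9   ]
(272, 216) [ 0.5888 -0.4577  0.    ]
(635, 216) [-0.579 -0.577  0.   ]
wristcal [-0.8267 -0.0419  0.4338]
```

Call:
play_rows:
  increments: "-170 -165 -150 0 -1;-335 -331 -200 0 -1;-335 -331 -200 0 -1;-335 -331 -200 0 -1;-335 -331 -200 0 -1;-335 -331 -200 0 -1;-335 -331 -200 0 -1;-335 -331 -200 0 -1;-335 -331 -200 0 -1;-335 -331 -200 0 -1;-544 -675 -200 0 -1;-544 -675 -200 0 -1;-544 -675 -200 0 -1;-544 -675 -200 0 -1;-544 -675 -200 0 -1;-544 -675 -200 0 -1;-544 -675 -200 0 -1;-544 -675 -200 0 -1;-544 -675 -200 0 -1;-544 -675 -200 0 -1"

```text
t: 4.5
tool_pos: [0.5495, -0.109, 0.4462]
orientation: [0.658, 3.055, 0.072]
force: [-0.0, 0.4, -0.2]
opening: 0.0929
gripper_force: 0.0
```

Call:
play_rows:
  increments: "19 -447 0 66 -1;19 -447 0 66 -1;19 -447 0 66 -1;19 -447 0 66 -1;19 -447 0 66 -1;19 -447 0 66 -1;19 -447 0 66 -1;19 -447 0 66 -1;19 -447 0 66 -1;257 -772 0 66 -1;257 -772 0 66 -1;257 -772 0 66 -1;257 -772 0 66 -1;257 -772 0 66 -1;257 -772 0 66 -1;257 -772 0 66 -1;257 -772 0 66 -1;257 -772 0 66 -1;257 -772 0 66 -1"

```text
t: 6.4
tool_pos: [0.0001, -0.7063, 0.4072]
orientation: [-2.212, -2.207, -0.068]
force: [0.6, 0.7, 0.6]
opening: 0.0931
gripper_force: 0.0
```

Run:
```python
from h import *
st()
k=robot.calibration('top');Rm=cv2.Rodrigues(np.array(k['rvec']))[0];C=-Rm.T@np.array(k['tvec'])
f=240/np.tan(np.radians(k['vertical_fov']/2));K=np.array([[f,0,k['cx']],[0,f,k['cy']],[0,0,1.]])
robot.read_camera('top')
def onplane(px,z):
    u=cv2.undistortPoints(np.array(px,float).reshape(-1,1,2),K,np.array(k['D'])).reshape(-1,2)
    d=np.c_[u,np.ones(len(u))]@Rm; return C+d*((z-C[2])/d[:,2])[:,None]
for q,z in [('column_carton',.036),('carton_4',.168),('hopper',.1)]:
  for r in robot.regions_of('top',q)[:4]:
    m=r['pixels'].astype(np.uint8); c=max(cv2.findContours(m,0,1)[0],key=len).reshape(-1,2)
    P=onplane(c,z)[:,:2]; rc=cv2.minAreaRect((P*1000).astype(np.float32))
    print(q,round(r['conf'],2),m.sum(),rc)
```

```text
t 6.4 q [-1.6527  0.5574  0.5702  0.0186  2.0575 -1.6421] tcp [ 0.0001 -0.7063  0.4072] open 0.09309212276110526 F [0.5514 0.6876 0.5895] g 0.0
[[ 0.0019  0.9998  0.0199]
 [ 0.9991 -0.0027  0.042 ]
 [ 0.042   0.0198 -0.9989]]
column_carton 0.89 1478 ((456.5669250488281, 137.92913818359375), (63.588314056396484, 99.40985870361328), 0.02856954000890255)
carton_4 0.66 1366 ((469.7641296386719, -331.533203125), (88.8662109375, 54.20198440551758), 87.90963745117188)
carton_4 0.46 58 ((463.2939453125, -272.2877502441406), (10.92772388458252, 20.624589920043945), 87.3828353881836)
```

Call:
play_rows:
  increments: "-1000 -40 0 0 -1;-1000 -40 0 0 -1;-1000 -40 0 0 -1;-1000 -40 0 0 -1;-1000 -40 0 0 -1;-1000 -40 0 0 -1;-1000 -40 0 0 -1;-1000 -40 0 0 -1"

```text
t: 7.4
tool_pos: [-0.0103, -0.8446, 0.2925]
orientation: [2.213, 2.208, 0.017]
force: [0.1, -0.9, -0.7]
opening: 0.0932
gripper_force: 0.0
```

Call:
play_rows:
  increments: "-1000 -40 0 0 -1;-1000 -40 0 0 -1;-1000 -40 0 0 -1;-1000 -40 0 0 -1"

```text
t: 7.8
tool_pos: [-0.0152, -0.8877, 0.2304]
orientation: [2.192, 2.186, -0.031]
force: [-0.2, -0.3, -0.1]
opening: 0.0933
gripper_force: 0.0
```

```bash
python3 -c "
from h import *
st()"
```

```text
t 7.8 q [-1.6556  1.1389  0.0229  0.0234  1.9346 -1.6439] tcp [-0.0152 -0.8877  0.2304] open 0.09330334675349396 F [-0.2184 -0.3443 -0.0628] g 0.0
[[ 0.0033  0.9998  0.018 ]
 [ 0.9989 -0.0024 -0.0468]
 [-0.0468  0.0181 -0.9987]]
```

Call:
play_rows:
  increments: "-900 -40 -420 0 -1"

```text
t: 7.9
tool_pos: [-0.0165, -0.8975, 0.2344]
orientation: [2.178, 2.171, -0.061]
force: [0.1, -0.3, -1.2]
opening: 0.0929
gripper_force: 0.0
```

Call:
play_rows:
  increments: "-900 -40 -420 0 -1"

```text
t: 8.0
tool_pos: [-0.0183, -0.9095, 0.2521]
orientation: [2.156, 2.148, -0.11]
force: [-0.2, 0.5, -0.0]
opening: 0.093
gripper_force: 0.0
```

Call:
play_rows:
  increments: "-900 -40 -420 0 -1;-900 -40 -420 0 -1"

```text
t: 8.2
tool_pos: [-0.0212, -0.9209, 0.2778]
orientation: [2.13, 2.121, -0.165]
force: [0.1, 1.5, -0.4]
opening: 0.0927
gripper_force: 0.0
```

Call:
play_rows:
  increments: "-900 -40 -420 0 -1;-900 -40 -420 0 -1"

```text
t: 8.4
tool_pos: [-0.0237, -0.9305, 0.2999]
orientation: [2.106, 2.097, -0.212]
force: [0.3, -0.3, 0.1]
opening: 0.0929
gripper_force: 0.0
```

Call:
play_rows:
  increments: "-900 -40 -420 0 -1;-900 -40 -420 0 -1;-900 -40 -420 0 -1"

```text
t: 8.7
tool_pos: [-0.027, -0.9357, 0.3318]
orientation: [2.082, 2.072, -0.259]
force: [0.0, 0.7, 0.0]
opening: 0.093
gripper_force: 0.0
```

Call:
play_rows:
  increments: "-900 -40 -420 0 -1;-900 -40 -420 0 -1;-900 -40 -420 0 -1"

```text
t: 9.0
tool_pos: [-0.03, -0.9395, 0.3672]
orientation: [2.055, 2.044, -0.308]
force: [-0.2, -0.1, 0.2]
opening: 0.0926
gripper_force: 0.0
```

```bash
python3 -c "
from h import *
s,M=st()
print(np.degrees(np.arctan2(-M[1,2],-M[2,2])))
for rv in [[2.178,2.171,-.061],[2.156,2.148,-.11],[2.13,2.121,-.165],[2.106,2.097,-.212],[2.082,2.072,-.259]]:
  m=R.from_rotvec(rv).as_matrix();print(np.degrees(np.arctan2(-m[1,2],-m[2,2])))
q=s['q'][1];w=np.array([-.035*np.sin(q),-np.sin(q),np.cos(q)]);print(M.T@w)
"
```

```text
t 9.0 q [-1.6755  0.9991  0.0227  0.0436  1.8121 -1.6531] tcp [-0.03   -0.9395  0.3672] open 0.09264480466345115 F [-0.2265 -0.1038  0.1658] g 0.0
[[ 0.007   0.9999  0.0105]
 [ 0.9523 -0.0035 -0.3051]
 [-0.3051  0.0121 -0.9523]]
17.76696946112804
4.273723684713731
6.826410805103495
9.755620817162365
12.331525397626082
14.930416900698676
[-0.9661 -0.0199 -0.2589]
```

Call:
play_rows:
  increments: "-970 -20 -200 0 -1;-970 -20 -200 0 -1"

```text
t: 9.2
tool_pos: [-0.03, -0.956, 0.3771]
orientation: [2.028, 2.016, -0.356]
force: [-0.2, 0.5, 0.5]
opening: 0.0927
gripper_force: 0.0
```

Call:
play_rows:
  increments: "-970 -20 -170 0 -1;-970 -20 -170 0 -1"

```text
t: 9.4
tool_pos: [-0.0299, -0.9714, 0.3868]
orientation: [2.003, 1.99, -0.399]
force: [0.1, 0.8, -0.6]
opening: 0.093
gripper_force: 0.0
```

Call:
play_rows:
  increments: "-970 -20 -120 0 -1;-970 -20 -120 0 -1"

```text
t: 9.6
tool_pos: [-0.03, -0.9873, 0.3979]
orientation: [1.975, 1.962, -0.444]
force: [0.8, 1.1, -0.1]
opening: 0.0929
gripper_force: 0.0
```

Call:
play_rows:
  increments: "-970 -20 -70 0 -1;-970 -20 -70 0 -1"

```text
t: 9.8
tool_pos: [-0.0301, -1.0034, 0.4085]
orientation: [1.947, 1.933, -0.487]
force: [-0.5, 0.3, -0.2]
opening: 0.0927
gripper_force: 0.0
```

Call:
play_rows:
  increments: "-970 -20 -20 0 -1;-970 -20 -20 0 -1"

```text
t: 10.0
tool_pos: [-0.0303, -1.0197, 0.419]
orientation: [1.919, 1.904, -0.53]
force: [0.7, -0.6, 0.2]
opening: 0.093
gripper_force: 0.0
```

Call:
play_rows:
  increments: "-970 -20 30 0 -1;-970 -20 30 0 -1"

```text
t: 10.2
tool_pos: [-0.0305, -1.036, 0.4293]
orientation: [1.891, 1.875, -0.572]
force: [0.3, -0.5, -0.3]
opening: 0.0926
gripper_force: 0.0
```

```bash
python3 -c "
from h import *
s,M=st()
print(np.degrees(np.arctan2(-M[1,2],-M[2,2])))
q=s['q'][1];w=np.array([-.035*np.sin(q),-np.sin(q),np.cos(q)]);print(M.T@w)
"
```

```text
t 10.2 q [-1.6722  0.9837  0.0234  0.0574  1.5442 -1.6479] tcp [-0.0305 -1.036   0.4293] open 0.0926256721252647 F [ 0.2761 -0.5407 -0.3315] g 0.0
[[ 0.0087  1.      0.0008]
 [ 0.8293 -0.0067 -0.5587]
 [-0.5587  0.0055 -0.8294]]
33.96702239648461
[-1.0002 -0.0205  0.0057]
```

Call:
play_rows:
  increments: "-970 -20 40 0 -1;-970 -20 40 0 -1"

```text
t: 10.4
tool_pos: [-0.0308, -1.0503, 0.4424]
orientation: [1.862, 1.845, -0.612]
force: [-0.5, -0.1, 0.1]
opening: 0.0932
gripper_force: 0.0
```

Call:
play_rows:
  increments: "-970 -20 80 0 -1;-970 -20 80 0 -1"

```text
t: 10.6
tool_pos: [-0.0311, -1.0642, 0.4566]
orientation: [1.832, 1.815, -0.652]
force: [0.1, 0.5, -0.8]
opening: 0.0928
gripper_force: 0.0
```

Call:
play_rows:
  increments: "-970 -20 120 0 -1;-970 -20 120 0 -1"

```text
t: 10.8
tool_pos: [-0.0314, -1.0775, 0.4707]
orientation: [1.803, 1.785, -0.69]
force: [-0.5, -0.3, 0.5]
opening: 0.0927
gripper_force: 0.0
```

Call:
play_rows:
  increments: "-970 -20 160 0 -1;-970 -20 160 0 -1"

```text
t: 11.0
tool_pos: [-0.0317, -1.0902, 0.4851]
orientation: [1.774, 1.755, -0.726]
force: [0.3, 0.5, -0.0]
opening: 0.0929
gripper_force: 0.0
```

```bash
cat >> h.py <<'E'
def go(P,s=None):
    s=robot.read_state(); M=R.from_rotvec(s['orientation']).as_matrix()
    for p in P: print(p,'->',np.round(M.T@(np.array(p)-s['tool_pos'])*1000,0))
E
python3 -c "
from h import *
s,M=st()
print(np.degrees(np.arctan2(-M[1,2],-M[2,2])))
go([(.25,-.75,.45),(.46,-.5,.42),(.475,-.2,.3),(.48,-.15,.2)])
"
```

```text
t 11.0 q [-1.6712  0.9739  0.0235  0.0666  1.3673 -1.6475] tcp [-0.0317 -1.0902  0.4851] open 0.09285566686479754 F [ 0.3321  0.4685 -0.0102] g 0.0
[[ 0.0082  1.     -0.0053]
 [ 0.7112 -0.0096 -0.7029]
 [-0.7029  0.002  -0.7112]]
44.66283647951788
(0.25, -0.75, 0.45) -> [ 269.  278. -216.]
(0.46, -0.5, 0.42) -> [ 470.  486. -371.]
(0.475, -0.2, 0.3) -> [ 767.  498. -497.]
(0.48, -0.15, 0.2) -> [ 873.  502. -461.]
```

Call:
play_rows:
  increments: "269 278 -216 0 -1;269 278 -216 0 -1;269 278 -216 0 -1;269 278 -216 0 -1;269 278 -216 0 -1;269 278 -216 0 -1;269 278 -216 0 -1;269 278 -216 0 -1;269 278 -216 0 -1;269 278 -216 0 -1;470 486 -371 0 -1;470 486 -371 0 -1;470 486 -371 0 -1;470 486 -371 0 -1;470 486 -371 0 -1;470 486 -371 0 -1;470 486 -371 0 -1;470 486 -371 0 -1"

```text
t: 12.8
tool_pos: [0.4629, -0.4961, 0.4183]
orientation: [1.77, 1.76, -0.724]
force: [0.1, 0.3, -0.2]
opening: 0.0932
gripper_force: 0.0
```

Call:
play_rows:
  increments: "297 12 -126 2 -1;297 12 -126 2 -1;297 12 -126 2 -1;297 12 -126 2 -1;297 12 -126 2 -1;297 12 -126 2 -1;297 12 -126 2 -1;403 16 -90 2 -1;403 16 -90 2 -1;403 16 -90 2 -1;403 16 -90 2 -1"

```text
t: 13.9
tool_pos: [0.4786, -0.1507, 0.1987]
orientation: [1.798, 1.722, -0.718]
force: [-0.6, -1.0, 0.6]
opening: 0.0929
gripper_force: 0.0
```

Run:
```python
from h import *
s,M=st()
for c in ['top','side','wrist']:
  im=shot(c,c+'1.png')
  for q in ['hopper','hopper_floor','hopper_tongue','hopper_lip','carton_1']:
    try: print(c,q,[(np.array(d['centre']),round(d['conf'],2)) for d in robot.landmark_of(c,q)][:3])
    except Exception as e: print(c,q,e)
```

```text
t 13.9 q [ 0.1711 -0.0595  1.8854 -0.766   1.5155  0.3393] tcp [ 0.4786 -0.1507  0.1987] open 0.0928586363091185 F [-0.5566 -0.9578  0.5533] g 0.0
[[ 0.0396  0.9992 -0.0083]
 [ 0.7095 -0.034  -0.7039]
 [-0.7036  0.022  -0.7102]]
top hopper [(array([ 0.4735, -0.3294, -0.0005]), 0.85)]
top hopper_floor [(array([ 0.4669, -0.2833,  0.0246]), 0.8)]
top hopper_tongue [(array([ 0.4751, -0.2297,  0.0202]), 0.87)]
top hopper_lip [(array([ 0.4721, -0.2764,  0.0616]), 0.69)]
top carton_1 [(array([ 0.4706, -0.3306,  0.1346]), 0.98), (array([ 0.4681, -0.3322,  0.0242]), 0.62), (array([ 0.5117, -0.0243,  0.001 ]), 0.31)]
side hopper [(array([ 0.4662, -0.331 , -0.0023]), 0.79)]
side hopper_floor [(array([ 0.4733, -0.2831,  0.0245]), 0.95)]
side hopper_tongue [(array([ 0.4757, -0.2335,  0.0237]), 0.77), (array([ 0.4717, -0.328 ,  0.1339]), 0.73)]
side hopper_lip [(array([ 0.4751, -0.2787,  0.0667]), 0.72)]
side carton_1 [(array([ 0.47  , -0.3323,  0.0263]), 0.6), (array([ 0.4685, -0.3304,  0.0972]), 0.43), (array([ 0.4727, -0.3277,  0.1335]), 0.43)]
wrist hopper [(array([ 0.4686, -0.3321, -0.0018]), 0.9)]
wrist hopper_floor [(array([ 0.4727, -0.2846,  0.0229]), 0.94)]
wrist hopper_tongue [(array([ 0.471 , -0.2301,  0.022 ]), 0.56), (array([ 0.4729, -0.2874,  0.0219]), 0.52)]
wrist hopper_lip [(array([ 0.4716, -0.2834,  0.0712]), 0.74), (array([ 0.4679, -0.3295,  0.0003]), 0.51)]
wrist carton_1 [(array([ 0.4722, -0.333 ,  0.0941]), 0.97), (array([ 0.4703, -0.329 ,  0.0602]), 0.73), (array([ 0.4693, -0.3282,  0.1287]), 0.68)]
```

View pics/wrist1.png

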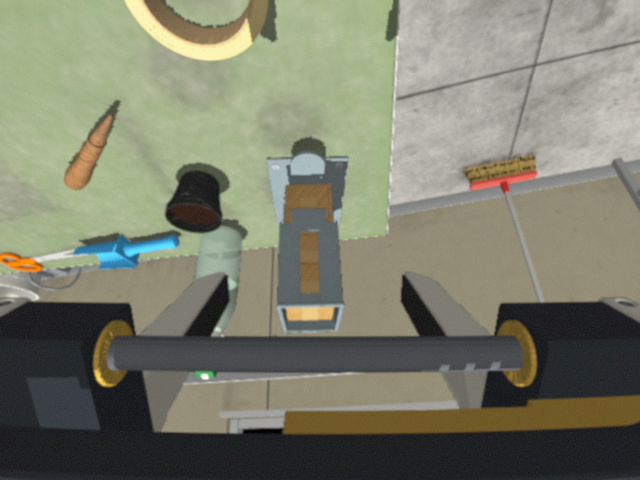

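Run:
```python
from h import *
go([(.4735,-.2214,.1135),(.4712,-.3064,.0285)])
M=st()[1]; u=np.array([.037,.999,0]); print('u',M.T@u,'zup',M.T@[0,0,1])
```

```text
(0.4735, -0.2214, 0.1135) -> [ 10.  -6. 111.]
(0.4712, -0.3064, 0.0285) -> [  9.  -8. 232.]
t 14.8 q [ 0.1714 -0.061   1.884  -0.7659  1.5146  0.3407] tcp [ 0.4798 -0.1504  0.1999] open 0.09311360884564977 F [ 0.3629  0.2447 -0.7502] g 0.0
[[ 0.0429  0.9991 -0.0053]
 [ 0.71   -0.0342 -0.7033]
 [-0.7029  0.0264 -0.7108]]
u [ 0.7109  0.0028 -0.7028] zup [-0.7029  0.0264 -0.7108]
```

Approach along the tool axis, then close.

Call:
play_rows:
  increments: "10 -6 50 0 -1;10 -6 110 0 -1;10 -6 110 0 -1;10 -7 150 0 -1;10 -8 180 0 -1;9 -8 205 0 -1;9 -8 225 0 -1;9 -8 232 0 -1;9 -8 232 0 -1;9 -8 232 0 -1"

```text
t: 15.8
tool_pos: [0.4718, -0.3066, 0.0295]
orientation: [1.799, 1.719, -0.711]
force: [-0.1, 0.4, 0.1]
opening: 0.0927
gripper_force: 0.0
```

Run:
```python
from h import *
st(); shot('wrist','w2.png')
for q in ['hopper_floor','hopper_lip']:
    print(q,[(np.array(d['centre']),round(d['conf'],2)) for d in robot.landmark_of('wrist',q)][:3])
```

```text
t 15.8 q [-0.152   0.139   2.0368 -0.9233  1.0607  0.4089] tcp [ 0.4718 -0.3066  0.0295] open 0.09269597196942103 F [-0.0957  0.4037  0.0967] g 0.0
[[ 0.0438  0.999  -0.0044]
 [ 0.7099 -0.0342 -0.7035]
 [-0.703   0.0277 -0.7107]]
hopper_floor [(array([ 0.4707, -0.2852,  0.0224]), 0.77), (array([ 0.4688, -0.3289,  0.0009]), 0.45)]
hopper_lip [(array([ 0.4719, -0.2798,  0.0721]), 0.8)]
```

View pics/w2.png

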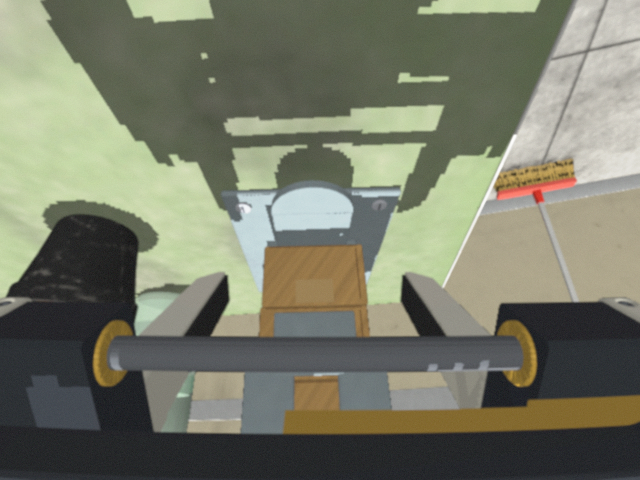

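Call:
play_rows:
  increments: "0 0 0 0 1;0 0 0 0 1;0 0 0 0 1;0 0 0 0 1;0 0 0 0 1;0 0 0 0 1"
  force: 25

```text
t: 16.55
tool_pos: [0.4711, -0.3069, 0.0285]
orientation: [1.799, 1.72, -0.712]
force: [0.8, 0.9, 0.6]
opening: 0.0553
gripper_force: 25.2
```

Call:
play_rows:
  increments: "4 0 -4 0 1;10 0 -10 0 1;17 0 -17 0 1;24 0 -24 0 1;29 0 -29 0 1;31 0 -31 0 1;31 0 -31 0 1;31 0 -31 0 1"

```text
t: 17.35
tool_pos: [0.4729, -0.2625, 0.0287]
orientation: [1.799, 1.72, -0.711]
force: [0.5, 1.3, 0.0]
opening: 0.0551
gripper_force: 25.0
```

Run:
```python
from h import *
st(); shot('wrist','w3.png')
```

```text
t 17.35 q [-0.0596  0.1431  2.0335 -0.8943  1.1198  0.4609] tcp [ 0.4729 -0.2625  0.0287] open 0.05514274953523111 F [0.4784 1.2988 0.021 ] g 25.005260479032927
[[ 0.0428  0.9991 -0.0044]
 [ 0.7106 -0.0335 -0.7028]
 [-0.7023  0.027  -0.7114]]
```

View pics/w3.png

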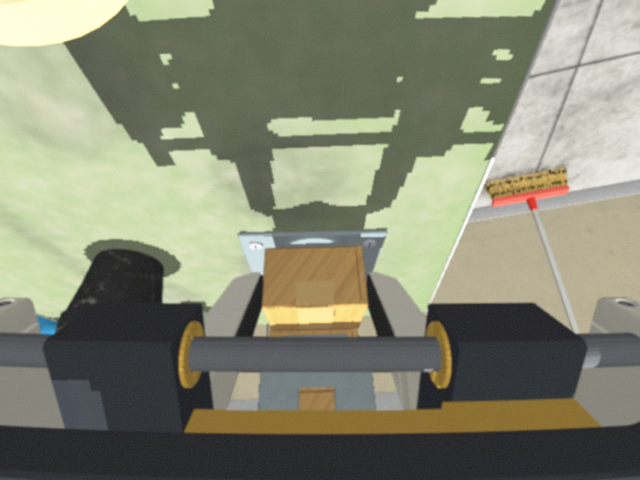

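Call:
play_rows:
  increments: "0 0 0 0 -1;0 0 0 0 -1;0 0 0 0 -1;-15 0 15 0 -1;-29 0 29 0 -1;-29 0 29 0 -1;-29 0 29 0 -1;-29 0 29 0 1;-29 0 29 0 1;-29 0 29 0 1;-29 0 29 0 1;-29 0 29 0 1;-29 0 29 0 1"

```text
t: 18.7
tool_pos: [0.4713, -0.3039, 0.0286]
orientation: [1.799, 1.72, -0.712]
force: [0.9, 2.1, 0.6]
opening: 0.0563
gripper_force: 25.0
```

Run:
```python
from h import *
s,M=st(); u=np.array([.037,.999,0])
p=np.array(s['tool_pos'])
for q in ['column_carton']:
  for c in ['top','side']:
    robot.read_camera(c); print(q,[(np.array(d['centre']),round(d['conf'],2)) for d in robot.landmark_of(c,q)][:3], [(np.array(d['centre']),round(d['conf'],2)) for d in robot.recognise(c,q)][:3])
go([p+.065*u,p+.065*u+[0,0,.005],p+.12*u+[0,0,.1]])
```

```text
t 18.7 q [-0.1468  0.1398  2.0379 -0.9219  1.0634  0.4125] tcp [ 0.4713 -0.3039  0.0286] open 0.05628846735290097 F [0.8608 2.0662 0.6496] g 24.976458497112617
[[ 0.043   0.9991 -0.005 ]
 [ 0.7102 -0.0341 -0.7032]
 [-0.7027  0.0266 -0.711 ]]
column_carton [(array([ 0.4605,  0.143 , -0.0007]), 0.74)] [(array([ 0.4714, -0.3302,  0.1696]), 0.69), (array([0.4584, 0.1495, 0.035 ]), 0.59), (array([0.3998, 0.2965, 0.0684]), 0.39)]
column_carton [(array([ 0.4728, -0.2867,  0.026 ]), 0.71), (array([0.4573, 0.1446, 0.0006]), 0.67)] [(array([0.4576, 0.165 , 0.0347]), 0.73), (array([ 0.4711, -0.2389,  0.0521]), 0.65)]
[ 0.4737 -0.239   0.0286] -> [ 46.   0. -46.]
[ 0.4737 -0.239   0.0336] -> [ 43.   0. -49.]
[ 0.4757 -0.184   0.1286] -> [  15.    3. -155.]
```

Call:
play_rows:
  increments: "5 0 -5 0 1;12 0 -12 0 1;20 0 -20 0 1;28 0 -28 0 1;36 0 -36 0 1;44 0 -44 0 1;50 0 -50 0 1;53 0 -53 0 1;53 0 -53 0 1;46 0 -60 0 1;18 2 -88 0 1;-17 3 -124 0 1;-17 3 -124 0 1"

```text
t: 20.3
tool_pos: [0.4785, -0.2299, 0.1372]
orientation: [1.799, 1.711, -0.702]
force: [1.9, -0.4, -0.8]
opening: 0.0558
gripper_force: 24.9
```

```bash
cat >> h.py <<'E'
from scipy.optimize import minimize
def cal(c):
    k=robot.calibration(c); f=240/np.tan(np.radians(k['vertical_fov']/2))
    return k,np.array([[f,0,k['cx']],[0,f,k['cy']],[0,0,1.]])
def boxmask(k,K,x,y,yaw,z0,S=4):
    c,s=np.cos(yaw),np.sin(yaw)
    P=np.array([[x+c*a-s*b,y+s*a+c*b,z0+h] for a in(-.046,.046) for b in(-.028,.028) for h in(0,.036)])
    p=cv2.projectPoints(P,np.array(k['rvec']),np.array(k['tvec']),K,np.array(k['D']))[0]
    m=np.zeros((480,640),np.uint8); cv2.fillConvexPoly(m,np.round(cv2.convexHull(p.astype(np.float32))*16).astype(np.int32),255,cv2.LINE_AA,4)
    return m/255.
def fit(c,m,x0,z0):
    k,K=cal(c); m=m.astype(float)
    g=lambda v:-np.minimum(m,b:=boxmask(k,K,v[0]/1000,v[1]/1000,v[2]/50,z0)).sum()/np.maximum(m,b).sum()
    x0=np.array([x0[0]*1000,x0[1]*1000,x0[2]*50])
    r=minimize(g,x0,method='Nelder-Mead',options=dict(initial_simplex=[x0,x0+[6,0,0],x0+[0,6,0],x0+[0,0,5]]))
    return r.x/[1000,1000,np.pi/180*50],-r.fun
E
python3 - <<'E'
from h import *
st(); im=shot('top','t4.png'); 
for r in robot.regions_of('top','column_carton')[:3]:
    m=r['pixels']; ys,xs=np.nonzero(m); print(r['conf'],xs.mean(),ys.mean(),m.sum())
    if 200<xs.mean()<310: print('col',fit('top',m,(.46,.143,1.57),0))
hsv=cv2.cvtColor(im,cv2.COLOR_BGR2HSV); 
w=cv2.inRange(hsv,(8,70,60),(25,255,255)); w[:, :225]=0; w[:,300:]=0; w[:200]=0; w[250:]=0
print('colour',(w>0).sum(),fit('top',w>0,(.46,.143,1.57),0))
shot('side','s4.png')
print([(np.array(d['centre']),round(d['conf'],2)) for d in robot.landmark_of('side','carton_2')])
o=im[130:330,200:560]; a=cv2.resize(o,None,fx=2.2,fy=2.2)
cv2.imwrite('pics/t4c.png',a)
E
```

```text
t 20.3 q [ 0.0107 -0.0373  1.986  -0.8171  1.3102  0.3315] tcp [ 0.4785 -0.2299  0.1372] open 0.05578751114932261 F [ 1.9266 -0.4023 -0.7701] g 24.926581978797913
[[ 0.0515  0.9987  0.003 ]
 [ 0.7088 -0.0344 -0.7045]
 [-0.7035  0.0385 -0.7097]]
0.49 184.91235632183907 223.51293103448276 696
colour 0 (array([ 0.46  ,  0.143 , 89.9544]), np.float64(0.0))
[(array([ 0.4769, -0.2131,  0.1288]), 0.88), (array([ 0.4681, -0.3237,  0.0244]), 0.78), (array([ 0.4692, -0.3259,  0.0595]), 0.45)]
```

View pics/t4c.png

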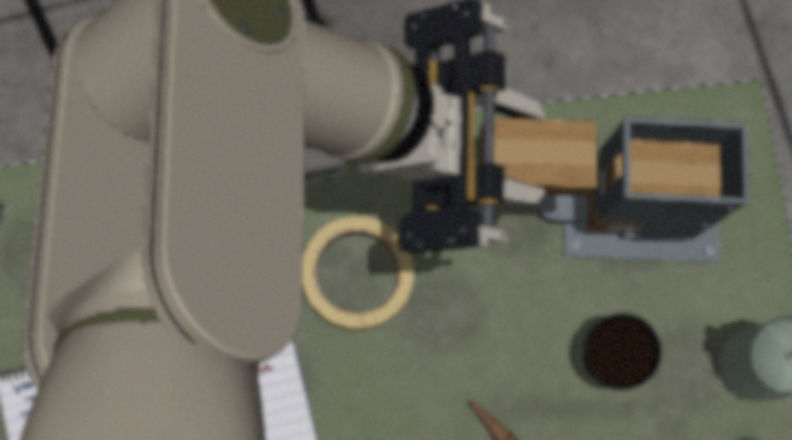

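View pics/s4.png

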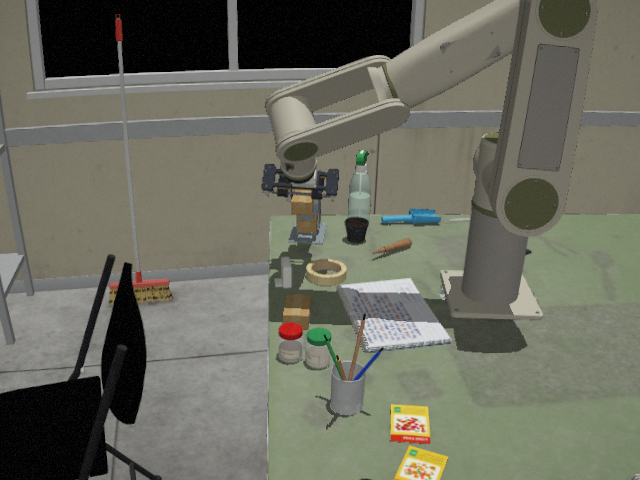

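Run:
```python
from h import *
im=cv2.imread('pics/top0.png'); hsv=cv2.cvtColor(im,cv2.COLOR_BGR2HSV)
print(hsv[225,245],hsv[235,275],hsv[225,215],hsv[170,500])
w=cv2.inRange(hsv,(5,80,50),(25,255,255)); w[:,:225]=0; w[:,300:]=0; w[:200]=0; w[250:]=0
print('colour',(w>0).sum(),fit('top',w>0,(.46,.143,1.57),0),fit('top',w>0,(.456,.148,1.5),0))
# same method on top carton in the hopper for the yaw (edges hidden): rim rectangle
w=cv2.inRange(hsv,(5,80,50),(25,255,255)); w[:,:480]=0; w[:,545:]=0; w[:180]=0; w[225:]=0
c=max(cv2.findContours(w,0,1)[0],key=len); print(cv2.minAreaRect(c))
k,K=cal('top')
for z in(.168,):
  P=lambda x,y:cv2.projectPoints(np.array([[x,y,z]]),np.array(k['rvec']),np.array(k['tvec']),K,np.array(k['D']))[0].ravel()
  print('img dir of +y',P(.47,-.28)-P(.47,-.38))
```

```text
[ 18 100 158] [ 16 117 142] [ 42  51 110] [ 35  13 116]
colour 1340 (array([ 0.4626,  0.1401, 90.7361]), np.float64(0.8644548899761687)) (array([ 0.4631,  0.1413, 92.4553]), np.float64(0.8664707090739863))
((510.9830322265625, 203.35635375976562), (49.277496337890625, 28.967178344726562), 2.726311206817627)
img dir of +y [-53.8302  -0.4826]
```

Run:
```python
from h import *
go([(.478,-.15,.24),(.465,.19,.25)])
```

```text
(0.478, -0.15, 0.24) -> [ -22.    5. -135.]
(0.465, 0.19, 0.25) -> [ 212.  -20. -381.]
```

Call:
play_rows:
  increments: "-22 5 -135 0 1;-22 5 -135 0 1;-22 5 -135 0 1;40 0 -195 0 1;100 -6 -260 0 1;212 -20 -381 0 1;212 -20 -381 0 1;212 -20 -381 0 1;212 -20 -381 0 1;212 -20 -381 0 1;212 -20 -381 0 1;212 -20 -381 0 1"

```text
t: 21.7
tool_pos: [0.4647, 0.1903, 0.2478]
orientation: [1.795, 1.721, -0.717]
force: [-0.1, 0.1, -0.8]
opening: 0.0558
gripper_force: 24.9
```

Run:
```python
from h import *
st(); im=shot('wrist','w5.png')
for q in ['column_carton','carton_1']:
    print(q,[(np.array(d['centre']),round(d['conf'],2)) for d in robot.landmark_of('wrist',q)][:4])
for r in robot.regions_of('wrist','column_carton')[:4]:
    m=r['pixels']; ys,xs=np.nonzero(m); print(r['conf'],xs.mean(),ys.mean(),m.sum(),ys.max(),fit('wrist',m,(.46,.143,1.57),0))
```

```text
t 21.7 q [ 0.7188  0.3435  1.3519 -0.6051  1.9581  0.6767] tcp [0.4647 0.1903 0.2478] open 0.0558122472814418 F [-0.1167  0.0689 -0.8255] g 24.927536845207214
[[ 0.0397  0.9992 -0.0064]
 [ 0.708  -0.0327 -0.7055]
 [-0.7051  0.0234 -0.7087]]
column_carton [(array([0.4557, 0.1375, 0.0002]), 0.73)]
carton_1 [(array([0.4664, 0.2094, 0.2461]), 0.77)]
0.88 305.9939601369036 90.54942621300584 4967 139 (array([ 0.4589,  0.1389, 90.4001]), np.float64(0.9648948420374939))
```

View pics/w5.png

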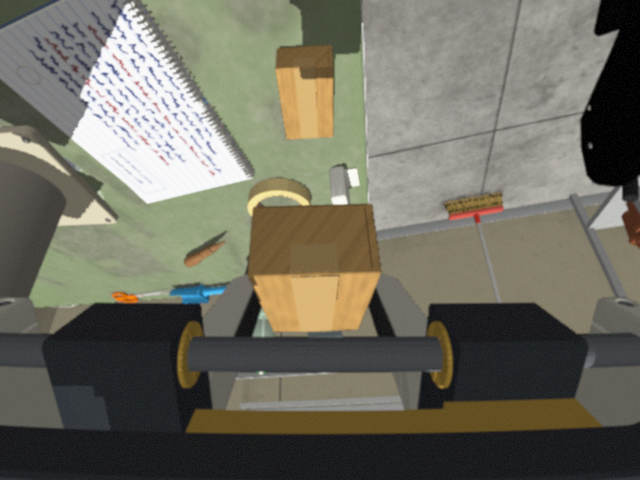

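Run:
```python
from h import *
im=cv2.imread('pics/w5.png'); hsv=cv2.cvtColor(im,cv2.COLOR_BGR2HSV)
w=cv2.inRange(hsv,(5,60,30),(25,255,255)); w=cv2.morphologyEx(w,cv2.MORPH_OPEN,np.ones((3,3)))
n,l,s,c=cv2.connectedComponentsWithStats(w); print([(i,list(s[i]),c[i]) for i in range(1,n) if s[i,4]>800])
i=l[90,305]; m=cv2.morphologyEx((l==i).astype(np.uint8),cv2.MORPH_CLOSE,np.ones((7,7)))>0
print('col',m.sum(),fit('wrist',m,(.459,.139,1.57),0),fit('wrist',m,(.461,.143,1.6),0))
i=l[240,315]; h=cv2.morphologyEx((l==i).astype(np.uint8),cv2.MORPH_CLOSE,np.ones((9,9)))>0
ys,xs=np.nonzero(h); print(h.sum(),xs.min(),xs.max(),ys.min(),ys.max())
k,K=cal('wrist'); T=320
def g(v):
    b=boxmask(k,K,v[0]/1000,v[1]/1000,v[3]/50,v[2]/1000)[:T]; a=h[:T].astype(float)
    return -np.minimum(a,b).sum()/np.maximum(a,b).sum()
x0=np.array([464.7,207.5,243,1.57*50+1.5])
r=minimize(g,x0,method='Nelder-Mead',options=dict(initial_simplex=np.vstack([x0,x0+np.diag([5,6,6,4])]),maxiter=600))
print(r.x[:3],np.degrees(r.x[3]/50),r.fun)
```

```text
[(1, [np.int32(275), np.int32(44), np.int32(59), np.int32(96), np.int32(5049)], array([305.9606,  90.6857])), (2, [np.int32(247), np.int32(178), np.int32(135), np.int32(155), np.int32(16213)], array([311.5766, 260.7731])), (3, [np.int32(445), np.int32(192), np.int32(58), np.int32(23), np.int32(816)], array([474.1299, 203.0711])), (7, [np.int32(176), np.int32(320), np.int32(28), np.int32(69), np.int32(1060)], array([187.0642, 354.7066])), (8, [np.int32(426), np.int32(320), np.int32(28), np.int32(70), np.int32(1057)], array([442.1883, 354.7304])), (9, [np.int32(185), np.int32(398), np.int32(417), np.int32(37), np.int32(10937)], array([401.9941, 419.1253]))]
col 5049 (array([ 0.4588,  0.1396, 90.4655]), np.float64(0.9739645978137075)) (array([ 0.4588,  0.1397, 90.5732]), np.float64(0.9738087547359102))
16501 247 381 178 332
[463.4925 205.1041 244.6884] 88.52888054109023 -0.9049207803661792
```

Run:
```python
from h import *
go([(.46,.123,.12),(.46,.123,.07),(.46,.123,.05),(.46,.123,.042)])
```

```text
(0.46, 0.123, 0.12) -> [ 44.  -6. 138.]
(0.46, 0.123, 0.07) -> [ 80.  -7. 174.]
(0.46, 0.123, 0.05) -> [ 94.  -8. 188.]
(0.46, 0.123, 0.042) -> [ 99.  -8. 194.]
```

Call:
play_rows:
  increments: "44 -6 138 -1.5 1;44 -6 138 -1.5 1;44 -6 138 -1.5 1;44 -6 138 -1.5 1;62 -7 156 -1.5 1;80 -7 174 -1.5 1;87 -8 181 -1.5 1;94 -8 188 -1.5 1;94 -8 188 -1.5 1;97 -8 191 -1.5 1;97 -8 191 -1.5 1;97 -8 191 -1.5 1"

```text
t: 23.1
tool_pos: [0.4608, 0.1253, 0.0465]
orientation: [1.78, 1.746, -0.722]
force: [-0.6, -0.3, -1.3]
opening: 0.0558
gripper_force: 24.9
```

Run:
```python
from h import *
st(); im=shot('wrist','w6.png'); 
im2=shot('side','s6.png')
cv2.imwrite('pics/c6.png',np.hstack([cv2.resize(im[150:330,200:430],None,fx=1.7,fy=1.7),cv2.resize(im2[240:346,230:366],(392,306))]))
for c in ['side','wrist']:
  for q in ['column_carton','carton_1']:
    print(c,q,[(np.array(d['centre']),round(d['conf'],2)) for d in robot.landmark_of(c,q)][:4])
```

```text
t 23.1 q [ 0.6433  0.443   1.6206 -0.5945  1.609   0.8056] tcp [0.4608 0.1253 0.0465] open 0.05579050089475635 F [-0.5667 -0.3142 -1.3255] g 24.927587807178497
[[ 0.0175  0.9998 -0.0046]
 [ 0.7111 -0.0157 -0.7029]
 [-0.7029  0.0091 -0.7113]]
side column_carton [(array([0.4563, 0.1439, 0.0025]), 0.65)]
side carton_1 [(array([0.4588, 0.1412, 0.0425]), 0.75), (array([ 0.4687, -0.3277,  0.0574]), 0.42)]
wrist column_carton [(array([ 0.4568,  0.14  , -0.0024]), 0.64)]
wrist carton_1 [(array([0.4582, 0.1441, 0.0424]), 0.9), (array([ 0.4739, -0.3302,  0.0608]), 0.75), (array([ 0.4702, -0.3268,  0.0233]), 0.69), (array([ 0.4728, -0.3286,  0.0943]), 0.5)]
```

View pics/c6.png

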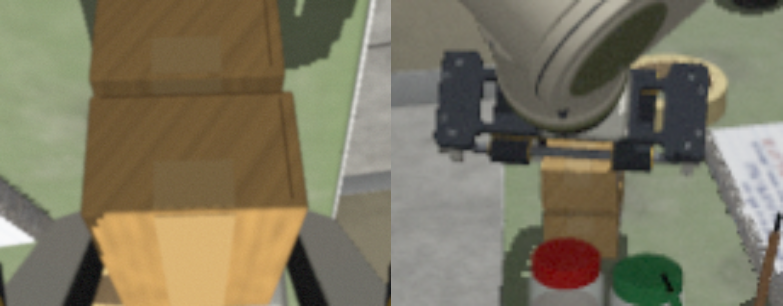

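Run:
```python
from h import *
go([(.4602,.1237,.0415),(.4602,.1237,.0415)])
s,M=st()
```

```text
(0.4602, 0.1237, 0.0415) -> [ 2. -0.  4.]
(0.4602, 0.1237, 0.0415) -> [ 2. -0.  4.]
t 23.4 q [ 0.6432  0.4436  1.6212 -0.5944  1.6087  0.8057] tcp [0.4604 0.125  0.046 ] open 0.05603100885633211 F [ 0.2545  0.2257 -1.8803] g 24.92762714624405
[[ 0.0171  0.9998 -0.0052]
 [ 0.7108 -0.0158 -0.7032]
 [-0.7032  0.0083 -0.711 ]]
```

Call:
play_rows:
  increments: "1 0 2 0 1;2 0 4 0 1;2 0 4 0 1;2 0 4 0 1"

```text
t: 23.8
tool_pos: [0.4603, 0.1235, 0.0415]
orientation: [1.78, 1.746, -0.724]
force: [-0.2, -0.1, -1.8]
opening: 0.056
gripper_force: 24.9
```

Call:
play_rows:
  increments: "0.7 0 0.7 0 1;0.7 0 0.7 0 1;0.7 0 0.7 0 0.6;0.7 0 0.7 0 0.2;0.7 0 0.7 0 -0.3;0.7 0 0.7 0 -1;0.7 0 0.7 0 -1;0.7 0 0.7 0 -1"

```text
t: 24.6
tool_pos: [0.4603, 0.1235, 0.0405]
orientation: [1.78, 1.746, -0.724]
force: [0.7, 0.6, 0.0]
opening: 0.0801
gripper_force: 0.0
```

Call:
play_rows:
  increments: "0 0 -20 0 -1;0 0 -60 0 -1;0 0 -110 0 -1;0 0 -130 0 -1;0 0 -130 0 -1"

```text
t: 25.1
tool_pos: [0.4625, 0.2179, 0.1355]
orientation: [1.781, 1.747, -0.715]
force: [0.1, -0.0, -0.2]
opening: 0.0928
gripper_force: 0.0
```

Run:
```python
from h import *
st(); im=shot('wrist','w7.png')
cv2.imwrite('pics/c7.png',cv2.resize(im[0:340,200:440],None,fx=1.7,fy=1.7))
for q in ['column_carton','carton_1']:
    print(q,[(np.array(d['centre']),round(d['conf'],2)) for d in robot.landmark_of('wrist',q)][:4])
go([(.478,-.15,.25),(.4735,-.2214,.1135)])
```

```text
t 25.1 q [ 0.7514  0.4783  1.3885 -0.5563  1.8232  0.7832] tcp [0.4625 0.2179 0.1355] open 0.09284640074267073 F [ 0.0668 -0.0235 -0.2425] g 0.0
[[ 0.0186  0.9998 -0.0008]
 [ 0.7136 -0.0138 -0.7004]
 [-0.7003  0.0124 -0.7137]]
column_carton [(array([ 0.4566,  0.1409, -0.003 ]), 0.59)]
carton_1 [(array([0.4601, 0.1407, 0.0371]), 0.89), (array([ 0.4655, -0.3297,  0.0222]), 0.68), (array([ 0.4709, -0.3271,  0.0948]), 0.59)]
(0.478, -0.15, 0.25) -> [-341.   24.  172.]
(0.4735, -0.2214, 0.1135) -> [-296.   20.  319.]
```

View pics/c7.png

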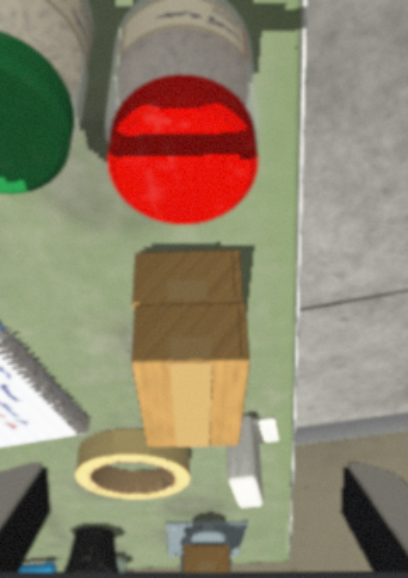

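Call:
play_rows:
  increments: "-341 24 172 1.5 -1;-341 24 172 1.5 -1;-341 24 172 1.5 -1;-341 24 172 1.5 -1;-341 24 172 1.5 -1;-341 24 172 1.5 -1;-341 24 172 1.5 -1;-341 24 172 1.5 -1;-341 24 172 1.5 -1;-296 20 319 1.5 -1;-296 20 319 1.5 -1;-296 20 319 1.5 -1;-296 20 319 1.5 -1;-296 20 319 1.5 -1;-296 20 319 1.5 -1"

```text
t: 26.75
tool_pos: [0.4751, -0.2196, 0.1158]
orientation: [1.799, 1.719, -0.711]
force: [1.3, 0.1, 0.2]
opening: 0.0933
gripper_force: 0.0
```

Run:
```python
from h import *
st(); robot.read_camera('wrist')
for q in ['hopper_floor','carton_2']:
    print(q,[(np.array(d['centre']),round(d['conf'],2)) for d in robot.landmark_of('wrist',q)][:3])
go([(.4712,-.3064,.0325)])
```

```text
t 26.75 q [ 0.0313 -0.0028  1.9953 -0.8175  1.3007  0.3693] tcp [ 0.4751 -0.2196  0.1158] open 0.09326660175841649 F [1.2947 0.1207 0.2376] g 0.0
[[ 0.0438  0.999  -0.0043]
 [ 0.7099 -0.0341 -0.7035]
 [-0.7029  0.0277 -0.7107]]
hopper_floor [(array([ 0.4704, -0.2846,  0.0263]), 0.97), (array([ 0.4728, -0.3292,  0.0048]), 0.5), (array([ 0.4711, -0.3257,  0.0945]), 0.24)]
carton_2 [(array([ 0.4679, -0.3263,  0.0266]), 0.8), (array([ 0.4714, -0.3284,  0.0953]), 0.66), (array([ 0.4691, -0.33  , -0.0001]), 0.61)]
(0.4712, -0.3064, 0.0325) -> [ -3.  -5. 121.]
```

Call:
play_rows:
  increments: "-3 -5 30 0 -1;-3 -5 60 0 -1;-3 -5 85 0 -1;-3 -5 105 0 -1;-3 -5 117 0 -1;-3 -5 121 0 -1;-3 -5 121 0 -1;-3 -5 121 0 1;-3 -5 121 0 1;-3 -5 121 0 1;-3 -5 121 0 1;-3 -5 121 0 1;-3 -5 121 0 1"

```text
t: 28.2
tool_pos: [0.4693, -0.3069, 0.0308]
orientation: [1.799, 1.72, -0.711]
force: [2.0, 1.4, 0.6]
opening: 0.0554
gripper_force: 25.0
```

Call:
play_rows:
  increments: "4 0 -4 0 1;10 0 -10 0 1;17 0 -17 0 1;24 0 -24 0 1;29 0 -29 0 1;31 0 -31 0 1;31 0 -31 0 1;31 0 -31 0 1"

```text
t: 29.0
tool_pos: [0.4705, -0.2628, 0.0308]
orientation: [1.799, 1.72, -0.711]
force: [3.1, 1.9, 0.9]
opening: 0.0553
gripper_force: 25.0
```

Run:
```python
from h import *
st(); 
for c in ['side','wrist']:
  robot.read_camera(c)
  print([(np.array(d['centre']),round(d['conf'],2)) for d in robot.landmark_of(c,'carton_2')][:4])
```

```text
t 29.0 q [-0.0603  0.1328  2.04   -0.8933  1.1218  0.4574] tcp [ 0.4705 -0.2628  0.0308] open 0.055330057520319866 F [3.1373 1.8907 0.8842] g 24.974876046180725
[[ 0.043   0.9991 -0.0045]
 [ 0.7105 -0.0337 -0.7029]
 [-0.7024  0.027  -0.7113]]
[(array([0.4605, 0.1427, 0.0356]), 0.69), (array([ 0.4684, -0.2805,  0.0251]), 0.6)]
[(array([ 0.4708, -0.3322,  0.058 ]), 0.96), (array([ 0.469 , -0.2784,  0.0232]), 0.82), (array([ 0.4703, -0.3286,  0.0954]), 0.56)]
```

Call:
play_rows:
  increments: "0 0 0 0 -1;0 0 0 0 -1;0 0 0 0 -1;-15 1.5 15 0 -1;-29 1.5 29 0 -1;-29 1.5 29 0 -1;-29 1.5 29 0 -1;-29 1.5 29 0 1;-29 1.5 29 0 1;-29 1.5 29 0 1;-29 1.5 29 0 1;-29 1.5 29 0 1;-29 1.5 29 0 1"

```text
t: 30.5
tool_pos: [0.4702, -0.3041, 0.0306]
orientation: [1.799, 1.72, -0.712]
force: [-1.2, 1.6, 0.2]
opening: 0.0558
gripper_force: 25.0
```

Run:
```python
from h import *
st(); 
for c in ['side','wrist','side','wrist']:
  robot.read_camera(c)
  print([(np.array(d['centre']),round(d['conf'],2)) for d in robot.landmark_of(c,'carton_2')][:4])
```

```text
t 30.5 q [-0.1476  0.1332  2.0405 -0.9202  1.0656  0.4082] tcp [ 0.4702 -0.3041  0.0306] open 0.055829538103954086 F [-1.2157  1.5955  0.1699] g 24.958207026352284
[[ 0.0429  0.9991 -0.0053]
 [ 0.7102 -0.0342 -0.7032]
 [-0.7027  0.0264 -0.711 ]]
[(array([0.462 , 0.1412, 0.0375]), 0.83), (array([ 0.4664, -0.2825,  0.026 ]), 0.6)]
[(array([ 0.4711, -0.2828,  0.0255]), 0.69), (array([ 0.4703, -0.3299,  0.0963]), 0.59)]
[(array([0.461 , 0.1392, 0.0384]), 0.83), (array([ 0.4676, -0.2845,  0.0272]), 0.7)]
[(array([ 0.4759, -0.3296,  0.0935]), 0.81), (array([ 0.4694, -0.281 ,  0.0261]), 0.56)]
```

Call:
play_rows:
  increments: "5 0 -5 0 1;12 0 -12 0 1;20 0 -20 0 1;28 0 -28 0 1;36 0 -36 0 1;44 0 -44 0 1;50 0 -50 0 1;53 0 -53 0 1;53 0 -53 0 1;46 0 -60 0 1;18 2 -88 0 1;-17 3 -124 0 1;-17 3 -124 0 1"

```text
t: 32.2
tool_pos: [0.4776, -0.2302, 0.1393]
orientation: [1.799, 1.711, -0.702]
force: [2.9, -1.1, -0.4]
opening: 0.0556
gripper_force: 24.9
```

Run:
```python
from h import *
st(); 
for c in ['side','wrist']:
  robot.read_camera(c)
  print([(np.array(d['centre']),round(d['conf'],2)) for d in robot.landmark_of(c,'carton_2')][:5])
go([(.478,-.15,.25),(.465,.19,.28)])
```

```text
t 32.2 q [ 0.0102 -0.043   1.9873 -0.8163  1.3129  0.3279] tcp [ 0.4776 -0.2302  0.1393] open 0.05556278468919779 F [ 2.8815 -1.1414 -0.4316] g 24.93472069501877
[[ 0.0515  0.9987  0.003 ]
 [ 0.7088 -0.0345 -0.7045]
 [-0.7035  0.0384 -0.7097]]
[(array([ 0.4759, -0.2106,  0.1344]), 0.72), (array([ 0.4671, -0.3266,  0.0247]), 0.6), (array([0.4612, 0.1409, 0.0344]), 0.57), (array([ 0.4691, -0.3267,  0.0616]), 0.5)]
[(array([ 0.4738, -0.2062,  0.1244]), 0.86), (array([ 0.4689, -0.3299, -0.0002]), 0.16)]
(0.478, -0.15, 0.25) -> [ -28.    6. -141.]
(0.465, 0.19, 0.28) -> [ 192.  -18. -402.]
```

Call:
play_rows:
  increments: "-28 6 -141 0 1;-28 6 -141 0 1;-28 6 -141 0 1;40 0 -210 0 1;100 -6 -280 0 1;192 -18 -402 0 1;192 -18 -402 0 1;192 -18 -402 0 1;192 -18 -402 0 1;192 -18 -402 0 1;192 -18 -402 0 1;192 -18 -402 0 1"

```text
t: 33.6
tool_pos: [0.4652, 0.1907, 0.279]
orientation: [1.795, 1.721, -0.717]
force: [0.0, 0.7, -0.4]
opening: 0.0558
gripper_force: 24.9
```

Run:
```python
from h import *
s,M=st(); im=shot('wrist','w8.png'); tcp=np.array(s['tool_pos'])
for q in ['column_carton','carton_2']:
    print(q,[(np.array(d['centre']),round(d['conf'],2)) for d in robot.landmark_of('wrist',q)][:4])
def held(im,name):
    hsv=cv2.cvtColor(im,cv2.COLOR_BGR2HSV)
    w=cv2.inRange(hsv,(5,60,30),(25,255,255)); w=cv2.morphologyEx(w,cv2.MORPH_OPEN,np.ones((3,3)))
    n,l,st_,c=cv2.connectedComponentsWithStats(w); return l,st_
l,ss=held(im,'')
i=l[90,305]; print('col comp',i,ss[i])
k,K=cal('wrist')
m=cv2.morphologyEx((l==i).astype(np.uint8),cv2.MORPH_CLOSE,np.ones((7,7))).astype(float)
def g(v): # column of two = union of two boxes, common pose
    b=np.maximum(boxmask(k,K,v[0]/1000,v[1]/1000,v[2]/50,0),boxmask(k,K,v[3]/1000,v[4]/1000,v[5]/50,.036))
    return -np.minimum(m,b).sum()/np.maximum(m,b).sum()
x0=np.array([459,140,79,459,140,79.])
r=minimize(g,x0,method='Nelder-Mead',options=dict(initial_simplex=np.vstack([x0,x0+np.diag([4,4,3,4,4,3])]),maxiter=1500))
print('stack',r.x*[1,1,57.3/50]*1 if 0 else np.r_[r.x[:2],np.degrees(r.x[2]/50),r.x[3:5],np.degrees(r.x[5]/50)],r.fun)
# held-carton top-edge line in picture: compare old and new picture
for f in ['w5.png','w8.png']:
    a=cv2.imread('pics/'+f); l,ss=held(a,''); h=(l==l[240,315]); 
    print(f,[ (int(np.nonzero(h[:,c])[0].min())) for c in (270,290,310,330,350)],[(int(np.nonzero(h[rr])[0].min()),int(np.nonzero(h[rr])[0].max())) for rr in (225,250,275,300,320)])
```

```text
t 33.6 q [ 0.7188  0.3274  1.3143 -0.6184  2.0019  0.6432] tcp [0.4652 0.1907 0.279 ] open 0.05577442774183184 F [ 0.0144  0.6502 -0.4441] g 24.935377836227417
[[ 0.0397  0.9992 -0.0064]
 [ 0.708  -0.0326 -0.7054]
 [-0.7051  0.0235 -0.7087]]
column_carton [(array([0.4641, 0.2095, 0.2729]), 0.19)]
carton_2 [(array([0.4677, 0.2143, 0.2728]), 0.81), (array([0.4589, 0.1386, 0.0354]), 0.58)]
col comp 1 [ 276   28   59  115 6137]
stack [459.7261 139.6436  91.6103 458.9083 140.4703  89.5147] -0.976273685411473
w5.png [179, 180, 205, 205, 204] [(251, 374), (250, 378), (247, 380), (257, 371), (268, 362)]
w8.png [163, 164, 198, 198, 198] [(252, 377), (249, 381), (251, 379), (259, 369), (268, 359)]
```

Run:
```python
from h import *
go([(.4603,.1204,.16),(.4603,.1204,.11),(.4603,.1204,.09),(.4603,.1204,.084)])
```

```text
(0.4603, 0.1204, 0.16) -> [ 36.  -6. 134.]
(0.4603, 0.1204, 0.11) -> [ 71.  -7. 169.]
(0.4603, 0.1204, 0.09) -> [ 85.  -7. 184.]
(0.4603, 0.1204, 0.084) -> [ 89.  -8. 188.]
```

Call:
play_rows:
  increments: "36 -6 134 -1.5 1;36 -6 134 -1.5 1;36 -6 134 -1.5 1;36 -6 134 -1.5 1;54 -7 152 -1.5 1;71 -7 169 -1.5 1;78 -7 177 -1.5 1;85 -7 184 -1.5 1;89 -8 188 -1.5 1;89 -8 188 -1.5 1;89 -8 188 -1.5 1;89 -8 188 -1.5 1"

```text
t: 34.95
tool_pos: [0.4609, 0.122, 0.0856]
orientation: [1.78, 1.746, -0.721]
force: [0.1, 0.5, -0.9]
opening: 0.0559
gripper_force: 24.9
```

Run:
```python
from h import *
im=shot('wrist','w9.png')
for c in ['side','wrist','wrist']:
  robot.read_camera(c); print(c,[(np.array(d['centre']),round(d['conf'],2)) for d in robot.landmark_of(c,'carton_2')][:4])
# profile of edges down the middle in w6 (carton 1 just before placing) and now
for f in ['w6.png','w9.png']:
    a=cv2.imread('pics/'+f); g=cv2.cvtColor(a,cv2.COLOR_BGR2GRAY).astype(float)
    p=g[140:290,265:345].mean(1); d=np.diff(p); print(f,[(140+int(i),round(d[i],1)) for i in np.nonzero(abs(d)>5)[0]])
    hsv=cv2.cvtColor(a,cv2.COLOR_BGR2HSV); w=cv2.inRange(hsv,(5,60,25),(25,255,255))
    print([(r,*[int(x) for x in np.nonzero(w[r,200:430])[0][[0,-1]]+200]) for r in range(150,280,8)])
go([(.4603,.1204,.0795)])
```

```text
side [(array([0.4635, 0.1413, 0.0383]), 0.97), (array([0.4577, 0.1431, 0.0801]), 0.79), (array([ 0.4036, -0.0717,  0.0004]), 0.69)]
wrist [(array([0.4591, 0.1415, 0.0376]), 0.82), (array([0.4594, 0.1434, 0.0804]), 0.62), (array([ 0.4712, -0.3312,  0.0225]), 0.5)]
wrist [(array([0.4578, 0.1391, 0.0381]), 0.55), (array([0.4603, 0.1408, 0.0763]), 0.55), (array([ 0.4716, -0.3307,  0.0216]), 0.48)]
w6.png [(142, np.float64(6.1)), (143, np.float64(6.3)), (206, np.float64(6.8)), (272, np.float64(12.6)), (273, np.float64(18.4)), (274, np.float64(14.4)), (275, np.float64(8.9)), (276, np.float64(10.5)), (277, np.float64(7.8))]
[(150, 257, 363), (158, 256, 363), (166, 255, 364), (174, 254, 365), (182, 254, 366), (190, 253, 366), (198, 253, 365), (206, 255, 371), (214, 252, 372), (222, 252, 374), (230, 251, 374), (238, 250, 376), (246, 250, 377), (254, 249, 378), (262, 249, 379), (270, 248, 380), (278, 248, 379)]
w9.png [(198, np.float64(6.7)), (199, np.float64(6.7)), (264, np.float64(8.5)), (265, np.float64(18.2)), (266, np.float64(16.2)), (267, np.float64(8.7)), (268, np.float64(6.8)), (269, np.float64(10.3))]
[(150, 258, 365), (158, 257, 366), (166, 256, 367), (174, 255, 368), (182, 254, 369), (190, 255, 368), (198, 256, 373), (206, 253, 374), (214, 253, 375), (222, 252, 377), (230, 251, 378), (238, 251, 379), (246, 250, 380), (254, 245, 381), (262, 231, 382), (270, 229, 381), (278, 228, 378)]
(0.4603, 0.1204, 0.0795) -> [ 3. -0.  5.]
```

Call:
play_rows:
  increments: "1.5 0 3 0 1;3 0 5 0 1;3 0 5 0 1;3 0 5 0 1"

```text
t: 35.7
tool_pos: [0.4604, 0.1202, 0.079]
orientation: [1.78, 1.746, -0.724]
force: [0.5, -0.6, -0.8]
opening: 0.0555
gripper_force: 24.9
```

Call:
play_rows:
  increments: "0 0 0 0 1;0 0 0 0 0.6;0 0 0 0 0.2;0 0 0 0 -0.3;0 0 0 0 -1;0 0 0 0 -1;0 0 0 0 -1"

```text
t: 36.4
tool_pos: [0.4605, 0.1203, 0.0792]
orientation: [1.78, 1.746, -0.723]
force: [-0.3, -0.7, 0.6]
opening: 0.0798
gripper_force: 0.0
```

Call:
play_rows:
  increments: "0 0 -20 0 -1;0 0 -60 0 -1;0 0 -110 0 -1;0 0 -130 0 -1;0 0 -130 0 -1;0 0 -130 0 -1"

```text
t: 37.0
tool_pos: [0.461, 0.2114, 0.1708]
orientation: [1.779, 1.746, -0.724]
force: [0.2, 0.1, -0.3]
opening: 0.093
gripper_force: 0.0
```

Run:
```python
from h import *
st(); im=shot('wrist','w10.png')
for c in ['side','wrist','wrist']:
  robot.read_camera(c); print(c,[(np.array(d['centre']),round(d['conf'],2)) for d in robot.landmark_of(c,'carton_2')][:7])
a=im; hsv=cv2.cvtColor(a,cv2.COLOR_BGR2HSV); w=cv2.inRange(hsv,(5,60,25),(25,255,255)); w=cv2.morphologyEx(w,cv2.MORPH_OPEN,np.ones((3,3)))
n,l,ss,c=cv2.connectedComponentsWithStats(w); i=[j for j in range(1,n) if ss[j,4]>3000]; print([list(map(int,ss[j])) for j in i])
k,K=cal('wrist')
j=min(i,key=lambda j:abs(c[j][0]-315)+abs(c[j][1]-200)); m=(l==j).astype(float)
def g(v):
    b=np.max([boxmask(k,K,v[3*t]/1000,v[3*t+1]/1000,v[3*t+2]/50,.036*t) for t in range(3)],0)
    return -np.minimum(m,b).sum()/np.maximum(m,b).sum()
x0=np.array([459.5,140,79]*3)
r=minimize(g,x0,method='Nelder-Mead',options=dict(initial_simplex=np.vstack([x0,x0+np.diag([4,4,3]*3)]),maxiter=2500))
v=r.x.reshape(3,3).copy(); v[:,2]=np.degrees(v[:,2]/50); print(v,r.fun)
```

```text
t 37.0 q [ 0.7454  0.4346  1.38   -0.5673  1.8705  0.7471] tcp [0.461  0.2114 0.1708] open 0.09301818182915257 F [ 0.1764  0.0783 -0.3391] g 0.0
[[ 0.0164  0.9999 -0.0052]
 [ 0.7105 -0.0153 -0.7035]
 [-0.7035  0.0078 -0.7107]]
side [(array([0.4591, 0.1393, 0.0742]), 0.95), (array([0.4638, 0.1402, 0.0388]), 0.86), (array([ 0.4684, -0.3242,  0.0227]), 0.62), (array([ 0.4674, -0.3289,  0.0643]), 0.59), (array([ 0.5112, -0.0214,  0.0036]), 0.29)]
wrist [(array([0.4579, 0.1434, 0.0719]), 0.83), (array([ 0.4729, -0.3301,  0.0234]), 0.7), (array([0.4611, 0.1405, 0.0372]), 0.69), (array([ 0.4717, -0.3287,  0.0573]), 0.65)]
wrist [(array([ 0.4735, -0.3312,  0.0222]), 0.98), (array([0.4593, 0.1411, 0.0714]), 0.91), (array([0.461 , 0.1375, 0.0375]), 0.81), (array([ 0.4698, -0.3274,  0.0594]), 0.59), (array([ 0.4568,  0.1375, -0.0023]), 0.42)]
[[248, 114, 103, 158, 10754], [283, 395, 357, 40, 9632]]
[[459.4746 140.4359  92.3355]
 [461.4786 136.399   93.8887]
 [456.754  133.5187  86.8652]] -0.8648015083975705
```

```bash
python3 -c "
from plant import robot
print(robot.close_job())"
```

```text
the job is handed in; nothing more can be done
None
```

I drew two cartons from the hopper one after the other, stacked them on the bench carton as a three-carton column, and handed the job in at about 37 s. The last camera estimates put the three cartons within about 5 mm of each other. They also put the remaining two at floor and second height in the hopper. The judge gave no verdict back.

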